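# Prime a dosing pump from its panel and hold the prime button

## Robot

A 6-joint arm with a two-finger parallel gripper is mounted at the origin on the work surface; the furniture and walls round the work are solid. World frame = base frame: x ahead of the robot, y to its left, z up, the work surface at z = 0. Lengths are in m, angles in rad, forces in N, time in s.
With the tool pointing down it reaches from about 0.35 to 0.975 m from the base axis. Payload 4.9 kg.
Tool frame: the origin (TCP) lies at the very end of the fingers, on their centre line; the grasp point (between the pads) lies 19 mm behind it; x points along the fingers, y is the direction in which the jaws open and shut, and the axes are right-handed (so a half turn about x gives the same grasp; the last joint's range is limited). The gripper opens to 85 mm and grips with 20 to 120 N. Pads are 22 mm wide; open, the fingers measure 114 mm over their backs; the gripper's body (76 mm by 85 mm) begins 54 mm behind the grasp point. The pads swing forward as they close: fully open they stand 13 mm farther back than shut.
Start: joints at [-1.395, 0.053, 1.613, -0, 1.476, -0.119], TCP at [0.182, -0.598, 0.231] pointing down, gripper open.
Joint ranges: [-3.01, 3.01], [-1.01, 2.22], [0.06, 2.58], [-1.02, 4.17], [0.09, 2.62], [-3.14, 3.14]. Speed limits (rad/s): [2.57, 2.57, 3.14, 3.14, 3.14, 3.14].

## Interface

Orientations are given as a rotation vector (axis times angle).
In Python, from station import ctrl gives the robot as it stands. The module is installed in compiled form; this text tells all that it offers.
- The arm moves only by the shell command python3 -m handwheel 'ROWS' [FORCE]. ROWS is JSON, one flat list of numbers, 7 for each row, row after row: the opening, from 0 (shut) to 1 (fully open), then the shift along the tool's x, y, z in m, then the turn, a rotation vector about the tool's x, y, z in degrees. A call has 1 to 12 rows; each row is the pose to reach, as a shift and turn from the pose commanded when the call began, along the tool's axes at that moment; what a row does not reach only later rows make up. A row lasts 1/12 s, in which the tool goes at most 41.7 mm and 7.16 degrees, less where a joint would pass 70% of its speed; a pose out of reach is approached as far as the arm can. A call with a gripper value outside its range is refused whole. The fingers move at their own pace and stop on an object; FORCE is the grip in N (left out, the last holds). Time passes only in rows, so rows that repeat a pose let the fingers close. It gives the time, the measured TCP pose, the force and the opening at its end, in the units of the state.
- ctrl.get_obs(): the state, without advancing time (a new reading comes with each control period).
- ctrl.get_image(name): name is "side" or "top" or "wrist"; returns (picture, depth): 420x560x3 uint8, blue, green, red; 420x560 float32, m along the optical axis (not along the pixel's ray), 0 where there is no reading.
- ctrl.camera_params(name): a dict with "fov_y" (degrees; the focal length in pixels is half the picture's height over the tangent of half this angle, whatever the lens; pixels are square), "cx", "cy" (the principal point, pixels), "R" (3x3) and "t" (3): a world point X has camera coordinates R X + t; the wrist camera has in their place "hand_eye" (4x4, takes a point from camera to tool coordinates, whose origin is the TCP and whose axes are the tool frame's). Camera axes: x right, y down, z forward; pixel columns grow to the right and rows downward; lengths in m; the calibration is good to about 2 mm. The wrist camera is an equidistant fisheye: a pixel r from the principal point sees the ray r / f radians off the axis. A picture is of the moment at which its call begins: read the wrist's pose just before it. camera_params takes no time and is no camera call.
- ctrl.finish_job(): hands the job in, once; it reports no verdict.
The state is a dict: "t": time; "q": joint angles; "dq": joint speeds; "effort": joint torques, N m; "tool_pos": TCP position; "tool_rot": TCP orientation; "contact_force": force on the tool from outside, world axes, zero at the start; "wrist_torque": the same for the moment, N m; "opening": finger opening in m.
Only numpy, scipy, OpenCV 4.12 (cv2) and the standard library are available. Lean on these libraries where they do the work, as an engineer would, in place of code of your own. Each camera call takes 0.05 s, during which the arm holds its last target.

## Task

Prime the dosing pump from the panel on its top, in this order: push down the raised end of the black rocker as far as it goes to switch the pump on, press the white key in until it stops and stays down, then press the round green button fully down and finish while still holding it down with the fingers. Keep the blue key and the red button unpressed, pick nothing up, and leave the measuring cylinder, bottle, stopper and vent cap standing where they are.

Things in the scene. Friction and masses are not known exactly. Their poses are not given: they have to be found in the camera images.
- dosing_pump: White dosing pump with a level grey control panel on its top, 145 x 180 x 140 mm (x, y, z), fixed. Origin: centre of its underside; z up, x to its back (hose barbs stick out 16 mm; pump head in front, 20 mm). Panel 140 mm above the origin. Rocker at (0, 58) mm in x, y; four push-button units in bays at (-30, -8), (30, -8), (-30, -63) and (30, -63) mm, any unit in any bay.
- power_rocker (a joint): Black rocker, 27 mm wide and 60 mm long along the pump's x, in a frame 3 mm above the panel; hinged across its middle, 6 mm above the panel. Value in rad: about 0 = off (half towards the robot level, half away from it sloping up to 10 mm higher, with a white stroke on it), 0.34 = fully on (the far half level at 6 mm above the panel, the near half raised). Held by friction wherever it is left: about 2.3 N at 22 mm from the hinge turns it.
- rocker_raised_end (a point): Point on the top face of the rocker's far half, which is the raised half at the start, 22 mm from the hinge along the face; moves with the rocker: about 13 mm above the panel when off, 6 mm when on.
- white_key_unit: Unit of the white square key: black round collar, 40 mm across, 3 mm high, fixed on the pump's panel, with its key. Origin: centre of the collar's underside, on the panel.
- white_key (a joint): Travel of the white square latching key, 26 x 26 mm, in m: 0 = out (top 15 mm above the panel), 0.006 = fully in (9 mm above the panel). Moves down against a steady 3 N and stays where it is left, without a spring.
- white_key_top (a point): Centre of the top face of the white key; moves with it.
- green_button_unit: Unit of the round green button: black round collar, 40 mm across, 3 mm high, fixed on the pump's panel, with its button. Origin: centre of the collar's underside, on the panel.
- green_button (a joint): Travel of the round green prime button, 28 mm across, in m: 0 = out (top 15 mm above the panel), 0.006 = fully down, against a stop (9 mm above the panel). Spring-loaded: 1 N to start, 5 N at the stop, comes back up when let go.
- green_button_top (a point): Centre of the top face of the green button; moves with it.
- blue_key (a joint): Travel of the blue square key, the same as the white one (26 x 26 mm, 3 N, 6 mm), in m: 0 = out. To be left unpressed.
- blue_key_top (a point): Centre of the top face of the blue key.
- red_button (a joint): Travel of the round red stop button, the same as the green one (28 mm across, 6 mm), in m: 0 = out. To be left unpressed.
- red_button_top (a point): Centre of the top face of the red button.
- measuring_cylinder: Loose clear measuring cylinder with a blue foot 50 x 58 mm, 161 mm high, standing on the bench behind the pump. Origin: centre of its underside. A bystander.
- buffer_4: Loose white bottle with a red cap, 56 mm across, 113 mm high, standing on the bench in front of the pump. Origin: centre of its underside. A bystander.
- stopper: Loose red-brown rubber stopper, 36 mm across, 26 mm high, on the bench in front of the pump. Origin: centre of its underside. A bystander.
- vent_cap_0: Loose red and white vent cap, 33 mm across, 31 mm high, on the bench behind of the pump. Origin: centre of its underside. A bystander.

How it is judged:
By the outcome, as a careful person would: the job done as asked, in the order asked, and still so for the second after the job is handed in, while the arm keeps its last pose, push and grip.
It also fails if it takes over 45 s, if anything falls off the work surface, if the arm or the gripper's body presses on something with over 40 N, if the wrist force passes 120 N, or if a joint passes its speed limit or range.

## Working session

There is one attempt and no reset: what is moved stays moved. The work goes in short steps, Python scripts to look and compute and a shell command to move; the robot and the scene stay as the last step left them, time stands still between calls to the robot, and variables do not carry over. Pictures are saved under pics/ and viewed, and the job is handed in when it is done.

```bash
mkdir -p pics; ls; python3 - <<'E'
from station import ctrl
import cv2
o=ctrl.get_obs()
print({k:o[k] for k in('t','tool_pos','tool_rot','opening','contact_force')})
for n in("side","top","wrist"):
    p,d=ctrl.get_image(n); cv2.imwrite(f"pics/{n}0.png",p); 
    import numpy as np; np.save(f"pics/{n}0.npy",d); print(n,ctrl.camera_params(n))
E
```

```text
pics
{'t': 0.0, 'tool_pos': array([ 0.18146427, -0.5974298 ,  0.23006321]), 'tool_rot': array([ 2.06379261,  0.30854502, -2.06394385]), 'opening': 0.08558313728120269, 'contact_force': array([ 0.000455  ,  0.38474397, -0.17177884])}
side {'fov_y': 45.169555809753746, 'cx': 285.30149662715394, 'cy': 219.94912852599768, 'R': array([[ 0.53745357,  0.84329197,  0.00152052],
       [ 0.53192672, -0.33761156, -0.77657736],
       [-0.65436811,  0.41818308, -0.63002007]]), 't': array([-0.0906784 , -0.2161527 ,  1.32878147])}
top {'fov_y': 54.76463774842224, 'cx': 277.39243300015545, 'cy': 210.86671469871044, 'R': array([[ 0.02375242, -0.99968496, -0.00811132],
       [-0.99809487, -0.02325094, -0.05714909],
       [ 0.05694249,  0.0094533 , -0.9983327 ]]), 't': array([-0.17454791,  0.48056514,  0.95833264])}
wrist {'fov_y': 65.70646984690485, 'cx': 278.51177304990307, 'cy': 214.1920773928637, 'hand_eye': array([[ 1.03958854e-03, -2.96678286e-01,  9.54976918e-01,
        -1.43845140e-01],
       [ 9.99999351e-01,  7.52974610e-04, -8.54676834e-04,
        -6.79875382e-06],
       [-4.65509314e-04,  9.54977187e-01,  2.96678877e-01,
        -7.52355335e-02],
       [ 0.00000000e+00,  0.00000000e+00,  0.00000000e+00,
         1.00000000e+00]])}
```

View pics/side0.png

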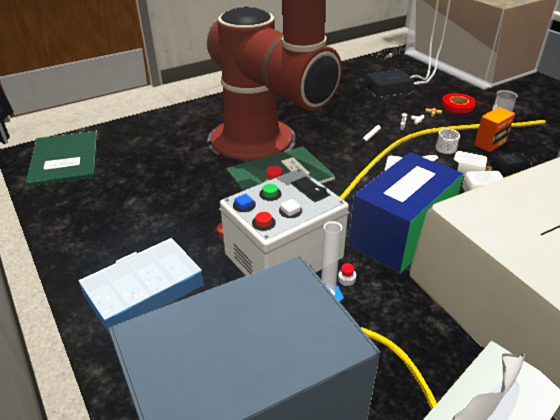

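View pics/top0.png

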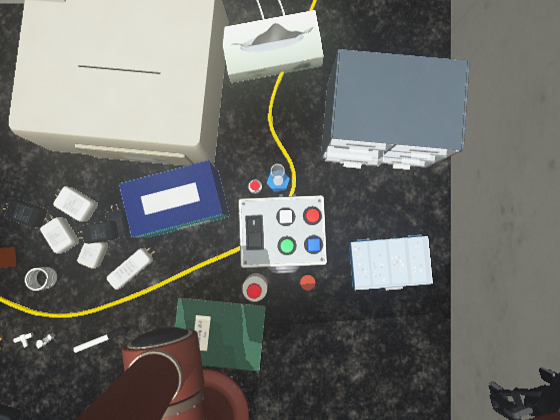

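View pics/wrist0.png

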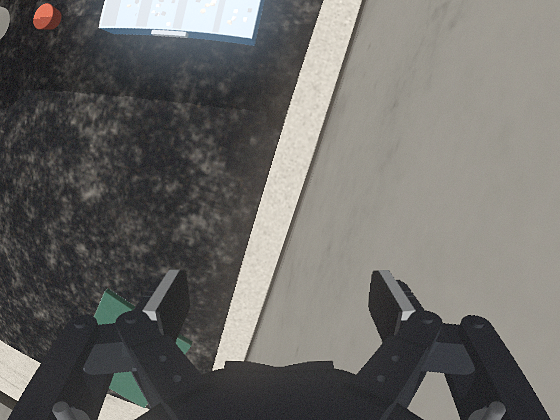

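Overview: in the top view, the pump panel spans (240-326, 196-268), with the rocker at about (254,232), white (286,216), red (312,215), green (287,245) and blue (313,244). I'll enlarge it and measure.

```bash
cat > h.py <<'E'
import numpy as np, cv2
from station import ctrl
def pix2world(n,u,v,z=None,depth=None):
    c=ctrl.camera_params(n); f=210/np.tan(np.radians(c['fov_y']/2))
    R,t=c['R'],c['t']; d=R.T@np.array([(u-c['cx'])/f,(v-c['cy'])/f,1]); o=-R.T@t
    s=depth if depth is not None else (z-o[2])/d[2]
    return o+s*d
def proj(n,X):
    c=ctrl.camera_params(n); f=210/np.tan(np.radians(c['fov_y']/2))
    p=c['R']@np.asarray(X)+c['t']; return f*p[0]/p[2]+c['cx'],f*p[1]/p[2]+c['cy'],p[2]
E
python3 - <<'E'
from h import *
p=cv2.imread('pics/top0.png'); d=np.load('pics/top0.npy')
cv2.imwrite('pics/topc.png',cv2.resize(p[170:305,225:345],None,fx=5,fy=4.4,interpolation=cv2.INTER_CUBIC)) if 0 else cv2.imwrite('pics/topc.png',cv2.resize(p[165:310,225:345],None,fx=4,fy=4,interpolation=cv2.INTER_CUBIC))
s=cv2.imread('pics/side0.png'); cv2.imwrite('pics/sidec.png',cv2.resize(s[155:315,205:365],None,fx=3.7,fy=3.7,interpolation=cv2.INTER_CUBIC))
for u,v in[(300,231),(270,205),(286,216),(312,215),(287,245),(313,244),(254,225),(254,240),(278,170),(255,288)]:
    print(u,v,pix2world('top',u,v,depth=d[v,u]).round(4))
E
```

```text
300 231 [ 0.4365 -0.2123  0.1403]
270 205 [ 0.4893 -0.1487  0.1384]
286 216 [ 0.4664 -0.1824  0.1544]
312 215 [ 0.4696 -0.2353  0.1563]
287 245 [ 0.4073 -0.1858  0.1531]
313 244 [ 0.4106 -0.2387  0.1536]
254 225 [ 0.4465 -0.1171  0.15  ]
254 240 [ 0.4157 -0.1177  0.1465]
278 170 [ 0.5723 -0.163   0.0819]
255 288 [ 0.3135 -0.1205  0.1133]
```

View pics/topc.png

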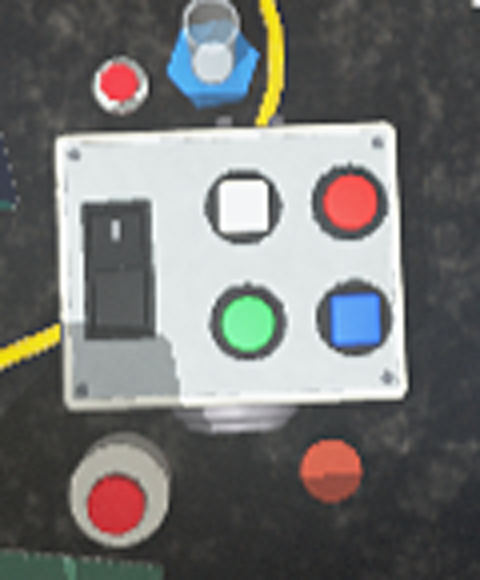

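View pics/sidec.png

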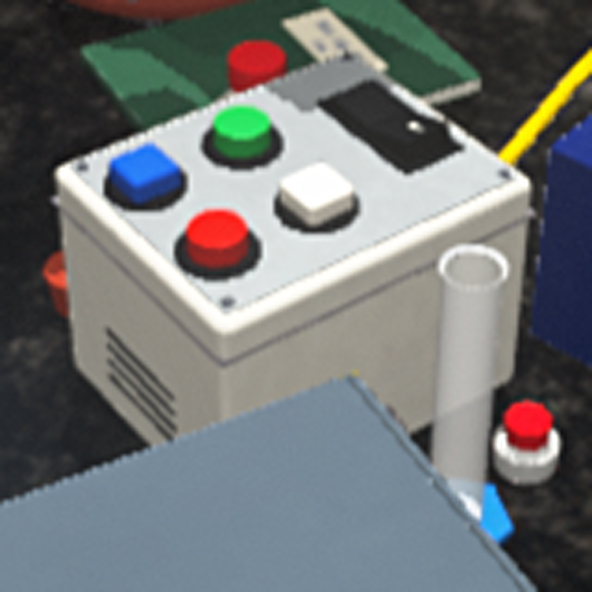

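```bash
cat >> h.py <<'E'
from scipy.spatial.transform import Rotation as Ro
from scipy.optimize import least_squares
BAY={'red':(30,-63),'white':(30,-8),'blue':(-30,-63),'green':(-30,-8)}
def toworld(g,lx,ly,lz):
    c,s=np.cos(g[2]),np.sin(g[2]); return np.array([g[0]+c*lx-s*ly,g[1]+s*lx+c*ly,lz])
E
python3 - <<'E'
from h import *
tc=lambda x,y:(225+(x+.5)/4-.5,165+(y+.5)/4-.5)
sc=lambda x,y:(205+(x+.5)/3.7-.5,155+(y+.5)/3.7-.5)
top={'white':tc(243,206),'red':tc(350,202),'green':tc(248,322),'blue':tc(354,320)}
side={'white':sc(317,185),'red':sc(217,228),'green':sc(242,125),'blue':sc(145,166)}
def res(g,use):
    r=[]
    for n,pt in use:
        for k,p in pt.items():
            u,v,_=proj(n,toworld(g,BAY[k][0]/1e3,BAY[k][1]/1e3,.155)); r+=[u-p[0],v-p[1]]
    return r
for use in([('top',top)],[('side',side)],[('top',top),('side',side)]):
    s=least_squares(res,[.44,-.176,0],args=(use,)); print(s.x.round(4),np.round(s.fun,1))
g=s.x; np.save('g.npy',g)
for k,b in BAY.items(): print(k,toworld(g,b[0]/1e3,b[1]/1e3,.155).round(4))
print('rock',toworld(g,.022,.058,.153))
o=ctrl.get_obs(); print(Ro.from_rotvec(o['tool_rot']).as_matrix().round(3),o['tool_pos'])
E
```

```text
[ 0.436  -0.1747  0.0558] [-0.  -0.2  0.1 -0.  -0.3  0.3  0.2 -0.1]
[ 0.439  -0.1756  0.0655] [ 0.2  0.1  0.1  0.6 -0.  -0.4 -0.3 -0.4]
[ 0.4371 -0.1748  0.0608] [-0.  -0.7  0.1 -0.7 -0.2 -0.3  0.4 -0.8 -0.1 -0.6 -0.2 -0.2 -0.1 -1.1
 -0.4 -1.3]
red [ 0.4708 -0.2359  0.155 ]
white [ 0.4675 -0.181   0.155 ]
blue [ 0.411  -0.2395  0.155 ]
green [ 0.4076 -0.1846  0.155 ]
rock [ 0.45551466 -0.11560135  0.153     ]
[[-0.     0.291 -0.957]
 [ 0.002 -0.957 -0.291]
 [-1.    -0.002 -0.   ]] [ 0.18150708 -0.59756164  0.23033913]
```

```bash
python3 - <<'E'
from h import *
d=np.load('pics/top0.npy')
for u,v in[(180,190),(170,225),(215,215),(390,265),(400,100),(120,120),(345,150),(275,175),(220,340),(308,283)]:
    print(u,v,pix2world('top',u,v,depth=d[v,u]).round(3))
E
python3 -m handwheel '[0,-0.02,-0.03,-0.03,0,0,0, 0,-0.02,-0.06,-0.06,5,0,0, 0,-0.02,-0.09,-0.09,9,0,0, 0,-0.02,-0.12,-0.12,13.4,0,0, 0,-0.02,-0.15,-0.15,13.4,0,0, 0,-0.02,-0.18,-0.18,13.4,0,0, 0,-0.02,-0.2,-0.21,13.4,0,0, 0,-0.02,-0.23,-0.24,13.4,0,0, 0,-0.02,-0.26,-0.27,13.4,0,0, 0,-0.02,-0.28,-0.29,13.4,0,0, 0,-0.02,-0.29,-0.3,13.4,0,0, 0,-0.02,-0.29,-0.3,13.4,0,0]'
python3 - <<'E'
from h import *
o=ctrl.get_obs(); R=Ro.from_rotvec(o['tool_rot']).as_matrix(); print(R.round(3),o['tool_pos'],o['t'],o['contact_force'],o['opening'])
g=np.load('g.npy')
print(R.T@(toworld(g,.022,.058,.175)-o['tool_pos']))
p,d=ctrl.get_image('wrist'); cv2.imwrite('pics/w1.png',p)
E
```

```text
180 190 [0.518 0.045 0.12 ]
170 225 [0.443 0.063 0.122]
215 215 [ 0.466 -0.032  0.126]
390 265 [ 0.364 -0.427  0.036]
400 100 [ 0.697 -0.4    0.199]
120 120 [0.654 0.161 0.17 ]
345 150 [ 0.623 -0.313  0.074]
275 175 [ 0.57  -0.155  0.017]
220 340 [ 0.176 -0.035  0.01 ]
308 283 [ 0.317 -0.239  0.026]
t: 1.15
tool_pos: [0.3853, -0.2307, 0.2511]
tool_rot: [2.189, 0.073, -2.188]
contact_force: [-0.5, -1.1, -0.4]
opening: -0.0002
[[ 0.     0.066 -0.998]
 [ 0.001 -0.998 -0.066]
 [-1.    -0.001 -0.   ]] [ 0.38534213 -0.23074175  0.25109903] 1.15 [-0.47685827 -1.08165909 -0.3607749 ] -0.00024406340735484965
[ 0.07620899 -0.11023726 -0.07754028]
```

View pics/w1.png

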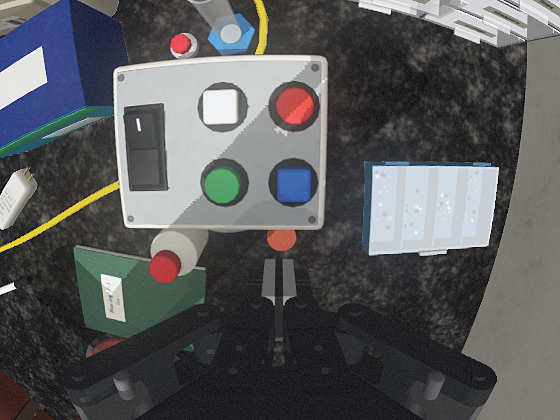

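The wrist view shows white at (222,107), red (295,106), green (225,184), blue (294,184) and the rocker at (145,147). I'll use these as a cross-check on the pose.

```bash
cat >> h.py <<'E'
def wproj(X,pos,rot):
    c=ctrl.camera_params('wrist'); f=210/np.tan(np.radians(c['fov_y']/2))
    R=Ro.from_rotvec(rot).as_matrix(); p=R.T@(np.asarray(X)-pos)
    H=c['hand_eye']; q=H[:3,:3].T@(p-H[:3,3]); th=np.arctan2(np.hypot(q[0],q[1]),q[2]); a=np.arctan2(q[1],q[0])
    return c['cx']+f*th*np.cos(a),c['cy']+f*th*np.sin(a)
E
python3 - <<'E'
from h import *
o=ctrl.get_obs()
w={'white':(222,107),'red':(295,105.5),'green':(225,184.5),'blue':(294,184)}
def res(g):
    r=[]
    for k,p in w.items():
        u,v=wproj(toworld(g,BAY[k][0]/1e3,BAY[k][1]/1e3,.155),o['tool_pos'],o['tool_rot']); r+=[u-p[0],v-p[1]]
    return r
s=least_squares(res,[.437,-.175,.06]); print(s.x.round(4),np.round(s.fun,1))
E
```

```text
[ 0.4349 -0.1786  0.0689] [-1.2 -0.9  1.1 -0.8 -1.7  1.   1.7  0.9]
```

```bash
python3 -m handwheel '[0,0,-0.03,-0.02,0,0,0, 0,0.01,-0.06,-0.04,0,0,0, 0,0.03,-0.09,-0.06,0,0,0, 0,0.06,-0.109,-0.077,0,0,0, 0,0.076,-0.109,-0.077,0,0,0, 0,0.08,-0.109,-0.077,0,0,0, 0,0.08,-0.109,-0.077,0,0,0]'
python3 - <<'E'
from h import *
for n in('wrist','side'):
    p,d=ctrl.get_image(n)
    if n=='side': p=cv2.resize(p[125:285,205:365],None,fx=3.7,fy=3.7,interpolation=cv2.INTER_CUBIC)
    cv2.imwrite(f'pics/{n}2.png',p)
E
```

```text
t: 1.78
tool_pos: [0.4534, -0.1204, 0.1695]
tool_rot: [2.188, 0.067, -2.196]
contact_force: [-0.8, -0.4, 0.1]
opening: 0.0002
```

View pics/wrist2.png

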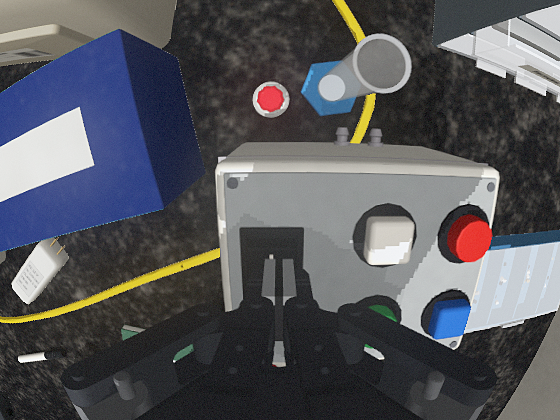

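View pics/side2.png

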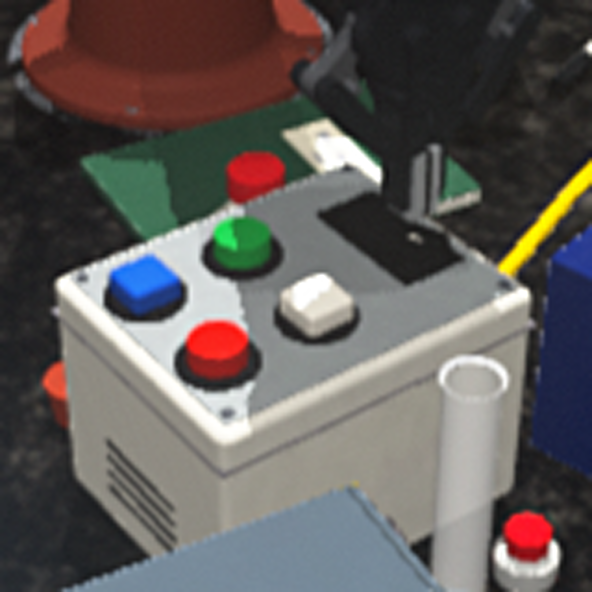

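The finger stands over the rocker's far half but about 3 mm to the right of its centre (rocker 240-304, finger 279). I'll check whether it has settled.

```bash
python3 -m handwheel '[0,0,-0.003,0,0,0,0, 0,0,-0.003,0,0,0,0]'; python3 - <<'E'
from h import *
for i in range(3): o=ctrl.get_obs(); print(o['tool_pos'].round(4),o['contact_force'].round(2))
E
```

```text
t: 2.05
tool_pos: [0.455, -0.1177, 0.1731]
tool_rot: [2.194, 0.064, -2.188]
contact_force: [0.4, -0.6, -0.7]
opening: -0.0
[ 0.455  -0.1177  0.1731] [ 0.45 -0.57 -0.71]
[ 0.455  -0.1177  0.1731] [ 0.45 -0.57 -0.71]
[ 0.455  -0.1177  0.1731] [ 0.45 -0.57 -0.71]
```

```bash
python3 -m handwheel '[0,0.006,0,0,0,0,0, 0,0.012,0,0,0,0,0, 0,0.016,0,0,0,0,0, 0,0.019,0,0,0,0,0, 0,0.021,0,0,0,0,0, 0,0.021,0,0,0,0,0]'; python3 -m handwheel '[0,0.0015,0,0,0,0,0, 0,0.003,0,0,0,0,0, 0,0.003,0,0,0,0,0]';  python3 -m handwheel '[0,0.001,0,0,0,0,0, 0,0.002,0,0,0,0,0, 0,0.002,0,0,0,0,0]'
```

```text
t: 2.55
tool_pos: [0.4545, -0.1169, 0.1501]
tool_rot: [2.19, 0.067, -2.19]
contact_force: [0.6, -1.0, 1.3]
opening: -0.0001
t: 2.8
tool_pos: [0.4545, -0.1169, 0.1472]
tool_rot: [2.191, 0.067, -2.19]
contact_force: [0.2, 0.1, 0.9]
opening: 0.0001
t: 3.05
tool_pos: [0.4546, -0.1169, 0.146]
tool_rot: [2.191, 0.067, -2.19]
contact_force: [-0.8, 0.3, 4.9]
opening: -0.0001
```

```bash
python3 -m handwheel '[0,0.001,0,0,0,0,0, 0,0.002,0,0,0,0,0, 0,0.002,0,0,0,0,0]';python3 -m handwheel '[0,0.001,0,0,0,0,0, 0,0.002,0,0,0,0,0, 0,0.002,0,0,0,0,0]'; python3 - <<'E'
from h import *
for n in('wrist','side'):
    p,d=ctrl.get_image(n)
    if n=='side': p=p[125:285,205:365]
    else: p=p[200:360,200:360]
    p=cv2.resize(p,None,fx=3.7,fy=3.7,interpolation=cv2.INTER_CUBIC)
    cv2.imwrite(f'pics/{n}3.png',p)
E
```

```text
t: 3.3
tool_pos: [0.4546, -0.117, 0.1458]
tool_rot: [2.19, 0.067, -2.191]
contact_force: [-5.2, 3.3, 14.2]
opening: -0.0005
t: 3.55
tool_pos: [0.4547, -0.117, 0.1456]
tool_rot: [2.19, 0.067, -2.191]
contact_force: [-10.4, 4.2, 21.9]
opening: -0.0004
```

View pics/wrist3.png

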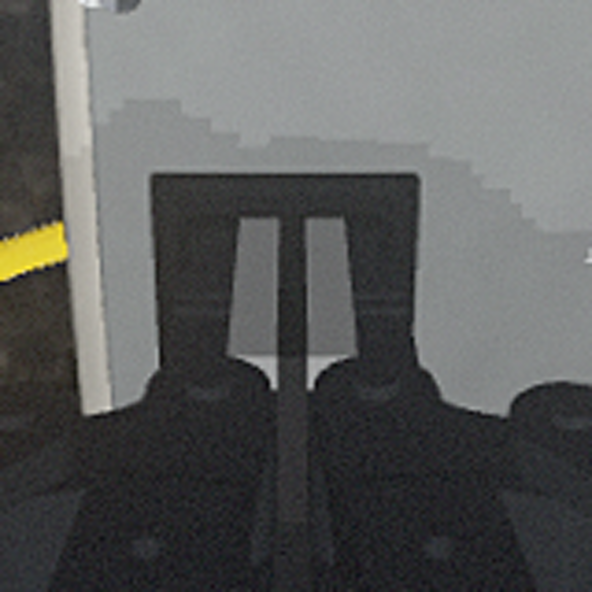

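View pics/side3.png

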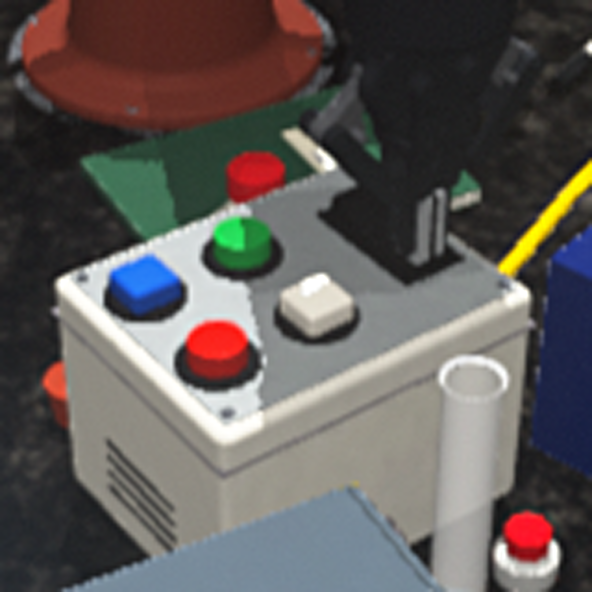

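The finger is seated on the far half and centred in the frame, with a hard stop at z=0.1456 (panel + 5.6 mm) and 22 N. Next: lift and move to white.

```bash
python3 -m handwheel '[0,-0.015,0,0,0,0,0, 0,-0.03,0,0,0,0,0, 0,-0.035,0.01,0,0,0,0, 0,-0.035,0.035,-0.005,0,0,0, 0,-0.035,0.055,-0.008,0,0,0, 0,-0.035,0.066,-0.008,0,0,0, 0,-0.035,0.066,-0.008,0,0,0, 0,-0.035,0.066,-0.008,0,0,0]'; python3 - <<'E'
from h import *
for n in('wrist','side'):
    p,d=ctrl.get_image(n)
    if n=='side': p=p[125:285,205:365]
    else: p=p[180:380,150:400]
    p=cv2.resize(p,None,fx=3,fy=3,interpolation=cv2.INTER_CUBIC)
    cv2.imwrite(f'pics/{n}4.png',p)
E
```

```text
t: 4.32
tool_pos: [0.4658, -0.1824, 0.1753]
tool_rot: [2.19, 0.067, -2.194]
contact_force: [0.1, 0.4, 0.1]
opening: -0.0001
```

View pics/wrist4.png

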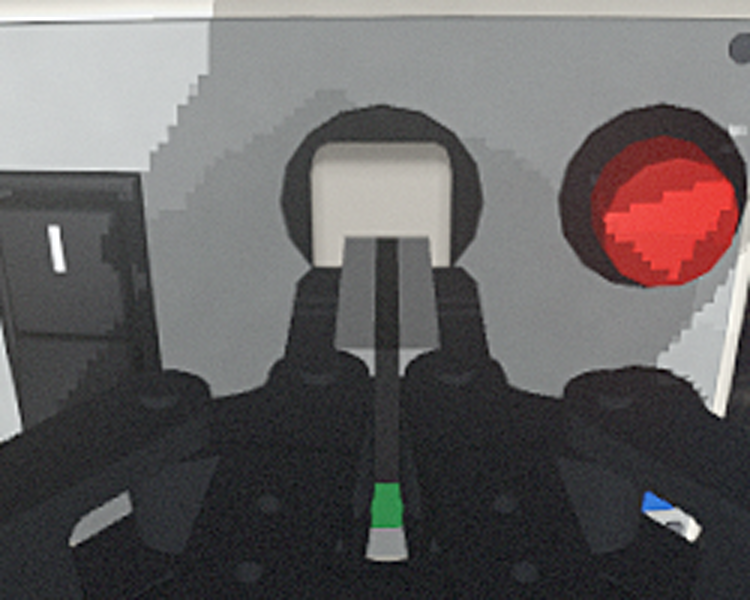

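View pics/side4.png

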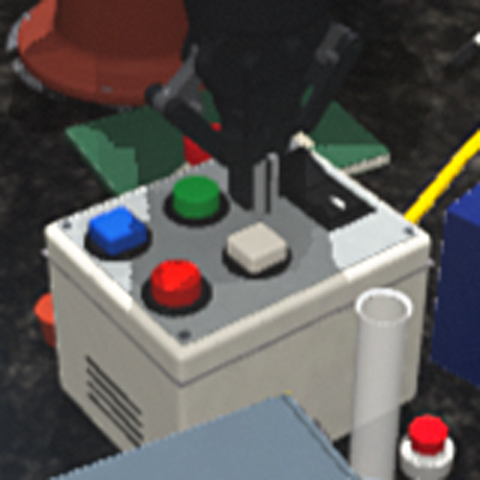

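```bash
python3 - <<'E'
from h import *
o=ctrl.get_obs(); p=o['tool_pos']
for dx in(-.013,0,.013):
    for z in(p[2],.155):
        u,v=wproj([p[0]+dx,p[1],z],p,o['tool_rot']); print(dx,round(z,3),((u-150)*3).round(),((v-180)*3).round())
E
```

```text
-0.013 0.176 381.0 345.0
-0.013 0.155 381.0 289.0
0 0.176 385.0 279.0
0 0.155 386.0 227.0
0.013 0.176 390.0 207.0
0.013 0.155 390.0 162.0
```

The rocker now shows its far half flat with the stroke. The finger is over the white key, so I'll shift 3 mm forward and press.

```bash
python3 -m handwheel '[0,0.006,-0.001,-0.003,0,0,0, 0,0.012,-0.001,-0.003,0,0,0, 0,0.017,-0.001,-0.003,0,0,0, 0,0.02,-0.001,-0.003,0,0,0, 0,0.022,-0.001,-0.003,0,0,0, 0,0.024,-0.001,-0.003,0,0,0, 0,0.024,-0.001,-0.003,0,0,0]';python3 -m handwheel '[0,0.001,0,0,0,0,0, 0,0.002,0,0,0,0,0, 0,0.002,0,0,0,0,0]';python3 -m handwheel '[0,0.001,0,0,0,0,0, 0,0.002,0,0,0,0,0, 0,0.002,0,0,0,0,0]'
```

```text
t: 5.0
tool_pos: [0.4694, -0.181, 0.1521]
tool_rot: [2.19, 0.067, -2.19]
contact_force: [0.8, -0.2, 0.5]
opening: 0.0001
t: 5.25
tool_pos: [0.4696, -0.1812, 0.1506]
tool_rot: [2.191, 0.066, -2.19]
contact_force: [-1.1, 1.4, 2.4]
opening: -0.0001
t: 5.5
tool_pos: [0.4696, -0.1812, 0.149]
tool_rot: [2.191, 0.066, -2.19]
contact_force: [-2.0, 1.8, 5.4]
opening: -0.0001
```

```bash
python3 -m handwheel '[0,0.001,0,0,0,0,0, 0,0.002,0,0,0,0,0, 0,0.002,0,0,0,0,0]';python3 -m handwheel '[0,0.001,0,0,0,0,0, 0,0.0025,0,0,0,0,0, 0,0.0025,0,0,0,0,0]'
```

```text
t: 5.75
tool_pos: [0.4697, -0.1813, 0.1489]
tool_rot: [2.19, 0.067, -2.19]
contact_force: [-6.3, 4.1, 14.2]
opening: 0.0
t: 6.0
tool_pos: [0.4697, -0.1813, 0.1488]
tool_rot: [2.19, 0.067, -2.191]
contact_force: [-13.4, 6.3, 25.4]
opening: -0.0001
```

Hard stop at 0.1488, 25 N, so white is fully in. Lift and move to green.

```bash
python3 -m handwheel '[0,-0.015,0,0,0,0,0, 0,-0.03,0,0,0,0,0, 0,-0.035,0,0.01,0,0,0, 0,-0.035,0,0.03,0,0,0, 0,-0.035,0,0.05,0,0,0, 0,-0.035,0,0.061,0,0,0, 0,-0.035,0,0.061,0,0,0, 0,-0.035,0,0.061,0,0,0]'; python3 - <<'E'
from h import *
for n in('wrist','side'):
    p,d=ctrl.get_image(n)
    if n=='side': p=p[125:285,205:365]
    else: p=p[140:340,150:400]
    p=cv2.resize(p,None,fx=3,fy=3,interpolation=cv2.INTER_CUBIC)
    cv2.imwrite(f'pics/{n}5.png',p)
E
```

```text
t: 6.67
tool_pos: [0.4085, -0.185, 0.1786]
tool_rot: [2.192, 0.065, -2.19]
contact_force: [0.6, -0.4, -0.1]
opening: -0.0003
```

View pics/wrist5.png

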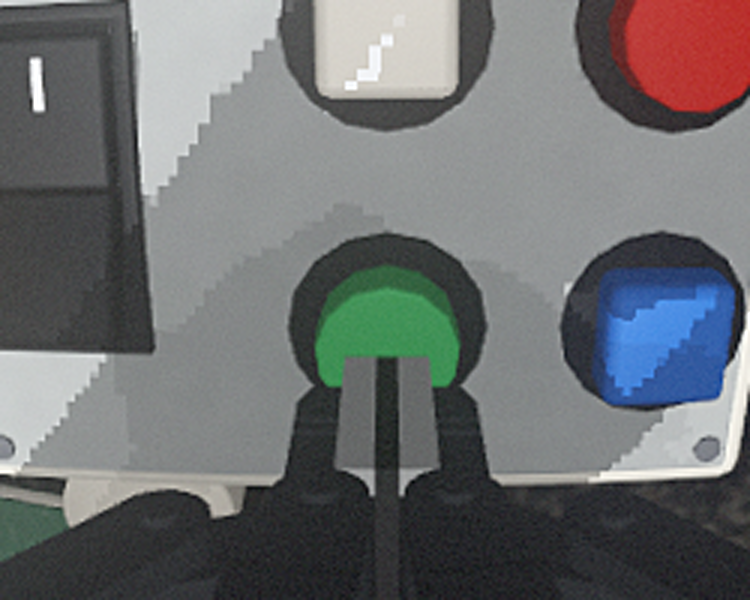

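View pics/side5.png

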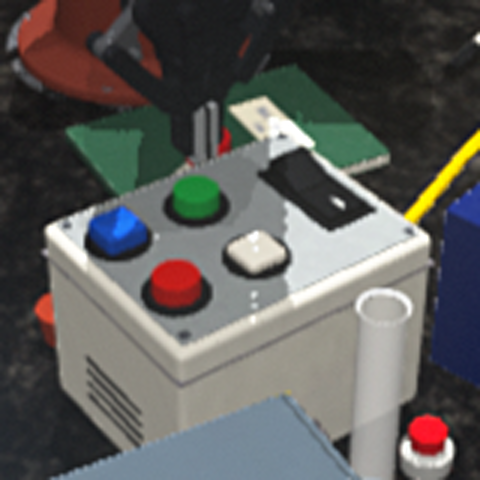

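White is visibly in, the rocker is on, and the finger is in line with green (column 387 for both). Now press green.

```bash
python3 -m handwheel '[0,0.008,0,0,0,0,0, 0,0.014,0,0,0,0,0, 0,0.019,0,0,0,0,0, 0,0.022,0,0,0,0,0, 0,0.024,0,0,0,0,0, 0,0.026,0,0,0,0,0, 0,0.028,0,0,0,0,0, 0,0.028,0,0,0,0,0]';python3 -m handwheel '[0,0.001,0,0,0,0,0, 0,0.002,0,0,0,0,0, 0,0.002,0,0,0,0,0]';python3 -m handwheel '[0,0.001,0,0,0,0,0, 0,0.002,0,0,0,0,0, 0,0.002,0,0,0,0,0]'
```

```text
t: 7.43
tool_pos: [0.4085, -0.1847, 0.1509]
tool_rot: [2.19, 0.067, -2.191]
contact_force: [-1.8, 2.4, 4.3]
opening: 0.0
t: 7.68
tool_pos: [0.4087, -0.1848, 0.1492]
tool_rot: [2.191, 0.067, -2.19]
contact_force: [-2.4, 2.1, 5.1]
opening: 0.0001
t: 7.93
tool_pos: [0.4087, -0.1849, 0.1488]
tool_rot: [2.191, 0.067, -2.19]
contact_force: [-6.0, 4.0, 12.7]
opening: 0.0003
```

```bash
python3 -m handwheel '[0,0.001,0,0,0,0,0, 0,0.0015,0,0,0,0,0, 0,0.0015,0,0,0,0,0, 0,0.0015,0,0,0,0,0]'; python3 - <<'E'
from h import *
for n in('wrist','side','top'):
    p,d=ctrl.get_image(n)
    p={'side':p[125:285,205:365],'wrist':p[140:340,150:400],'top':p[165:310,225:345]}[n]
    p=cv2.resize(p,None,fx=3,fy=3,interpolation=cv2.INTER_CUBIC)
    cv2.imwrite(f'pics/{n}6.png',p)
E
```

```text
t: 8.27
tool_pos: [0.4088, -0.1849, 0.1487]
tool_rot: [2.19, 0.067, -2.19]
contact_force: [-9.2, 5.7, 18.9]
opening: -0.0
```

View pics/wrist6.png

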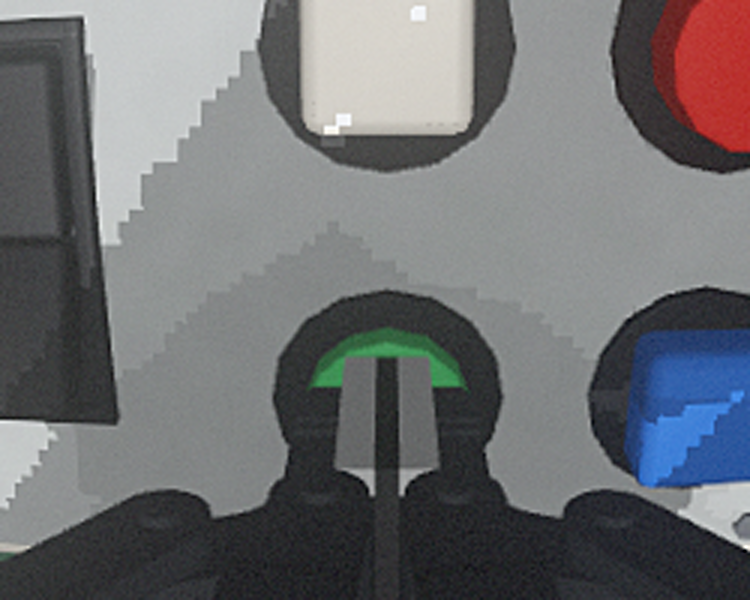

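View pics/side6.png

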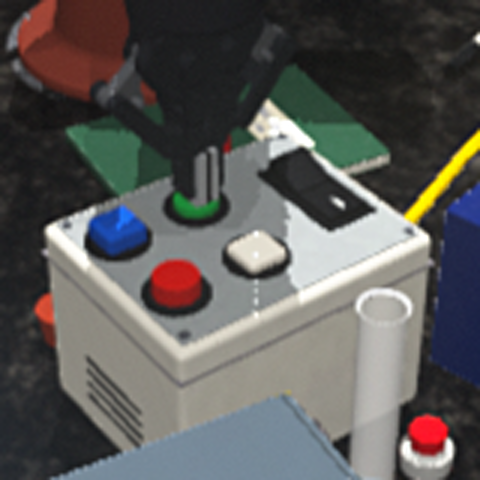

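View pics/top6.png

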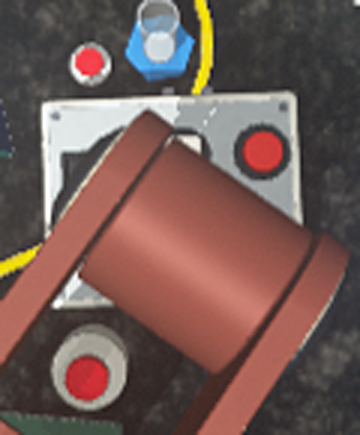

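Green is at its stop under the finger (z=0.1487, 19 N). White is in, the rocker is on, blue and red stand proud, and the bystanders haven't moved. I'll hand it in.

```bash
python3 -c "
from station import ctrl
print(ctrl.finish_job())"
```

```text
the job is handed in; nothing more can be done
None
```

I primed the pump in the order asked and handed the job in at about 8.4 s, with the closed fingers still holding the green button down. No verdict is reported.

| Step | Where it stopped (above the panel) | Push at the stop |
|---|---|---|
| Black rocker, raised end | 5.6 mm (fully on is 6 mm) | 22 N |
| White key | 8.8 mm (fully in is 9 mm) | 25 N |
| Green button | 8.7 mm (fully down is 9 mm) | 19 N, still held |

- **Last pictures:** these show the rocker switched on, the white key staying down, and the blue key and red button raised. The bottle, cylinder and vent cap stand where they were. The stopper was only partly visible in the side view and looked unmoved.
- **Disagreements:** the three cameras' estimates of the pump's position differed by up to about 4 mm. One TCP reading, taken while the arm was probably still settling, was about 3 mm off in y. I corrected both by eye in the wrist view before pressing.
- **Side force:** at the stops there was also a sideways force of about 10–15 N along with the downward push. It did not move the fingers noticeably.

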